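Snap the vent cap onto the rice tin and hold it down

TASK

Slide the grey vent cap along the slot of its wooden rail and out of the open end, carry it to the rice tin and press it straight down over the stud on the lid until it clicks. Do not stop at the click: keep pressing firmly (about 8 to 12 N, without ramming it) so that the cap squeezes the rubber seal under it, and finish like that, still gripping the cap's knob and still pressing. Leave the mortar, cup, bowl and scoop where they are.

Things in the scene. Friction and masses are not known exactly. Their poses are not given: they have to be found in the camera images.
- cap: Grey plastic vent cap, 60 g, 72 mm tall, round (its yaw does not matter). Origin: centre of its underside. From below: body 44 mm across (37 at the foot), 27 mm high, open below, bore 27 mm at its lower lip; stem 14 mm across; collar 34 mm across at 37 to 40.5 mm height; knob 22 mm across up to 72 mm. Starts upright in the rail, origin 6 mm above the work surface.
- cap_grip (a point): Middle of the cap's round knob on its axis, 63 mm above the cap's underside: put the TCP here and grip the knob's sides from above; the fingertips then stay about 3 mm above the collar (lower, they would bear on it).
- rail: Fixed wooden channel 130 mm long (own x), 67 wide, 40 high (nothing higher), of slippery waxed wood. Origin: centre of its underside. Floor 6 mm, side walls 8 mm. Two lips at 36 to 40 mm height roof it, leaving a slot 20 mm wide along own x. The cap's body stands under the lips (3 mm play), its stem in the slot, collar and knob above: it cannot be lifted, only slid. The -x end is walled.
- rail_out (a point): Point on the rail's own x axis at its underside's level, 100 mm from the rail's origin along +x, beyond the open end (which is at +65 mm). A cap whose axis is here, or 90 mm or more along own +x, is clear of the lips and can be lifted. It slides there along the slot, most freely when held 1 to 2 mm up, off the floor; tilted it can jam.
- tin: Fixed full round rice tin of bare metal, 156 mm across, lid top at 90 mm. Origin: centre of its underside. On the lid's middle: a rubber seal 43 mm across, top at 99 mm height, and through it a steel stud 24 mm across, up to 114 mm, tapering over its top 7 mm. Four sprung balls stand 3.5 mm out of the stud's side, centres at 106.4 mm height.
- stud_top (a point): Centre of the stud's flat top (14 mm across), 114 mm above the tin's underside, axis vertical. Pressed down over it, the cap's lip meets the balls when the cap's underside is about 109 mm above the tin's underside; the push rises to some 5 to 10 N and falls off, then the cap pulls itself down as the lip slips past the balls (click) at about 104 mm; from 99 mm the lip is on the seal.
- seal (a joint): How far the rubber seal on the lid is squeezed, m: 0 free, 0.006 fully (hard stop). It resists with 2 N per mm: 0.004 means a push of 8 N and the cap's underside 95 mm above the tin's underside. Unpressed, the clicked cap sits at about 99 mm, seal at 0.
- mortar: Heavy wooden mortar, 144 mm across, 150 mm tall, origin under its centre. Leave alone.
- cup: Stainless cup, 76 mm across, 85 mm tall, origin under its centre. Leave alone.
- bowl: Ceramic soup bowl, 150 mm across, 60 mm tall, origin under its centre. Leave alone.
- scoop: Carved wooden scoop lying flat, 178 mm long (own x from -110 to +68 mm), 50 mm wide, 28 mm high; origin on its underside where handle and blade meet. Leave alone.
Not all that is in view belongs to the job. What is meant by the cap is not pink, and is the smaller of those in its own colour.

How it is judged:
By the outcome, as a careful person would: the job done as asked, in the order asked, and still so for the second after the job is handed in, while the arm keeps its last pose, push and grip.
It also fails if it takes over 58 s, if anything falls off the work surface, if the arm or the gripper's body presses on something with over 40 N, if the wrist force passes 120 N, or if a joint passes its speed limit or range.

ROBOT

A 6-joint arm with a two-finger parallel gripper is mounted at the origin on the work surface. World frame = base frame: x ahead of the robot, y to its left, z up, the work surface at z = 0. Lengths are in mm, angles in rad, forces in N, time in s.
With the tool pointing down it reaches from about 350 to 875 mm from the base axis. Payload 15.5 kg.
Tool frame: the origin (TCP) lies between the finger pads, 19 mm behind the fingertips; this is the grasp point; z points along the fingers, y is the line along which they close (so a half turn about z gives the same grasp; the last joint's range is limited). The gripper opens to 85 mm and grips with 20 to 120 N. Pads are 22 mm wide; open, the fingers measure 114 mm over their backs; the gripper's body (76 mm by 85 mm) begins 54 mm behind the grasp point. The pads swing forward as they close: fully open they stand 13 mm farther back than shut.
Start: joints at [1.139, 0.494, 1.345, -0, 1.302, -0.096], TCP at [205.948, 590.095, 249.977] pointing down, gripper open.
Joint ranges: [-2.91, 2.91], [-0.82, 2.16], [0.22, 2.67], [-1.22, 4.37], [0.12, 2.79], [-3.08, 3.08]. Speed limits (rad/s): [1.89, 1.89, 2.57, 3.01, 3.01, 3.01].

INTERFACE

Orientations are given as a 3x3 rotation matrix whose columns are the frame's x, y, z axes.
In Python, from plant import robot gives the robot as it stands. The module is installed in compiled form; this text tells all that it offers.
- The arm moves only by the tool carry_out, never from a script. Its arguments are lists of equal length, an entry for each row: "offset": the shift along the tool's x, y, z in cm, a list of three; "angular": the turn, a rotation vector about the tool's x, y, z in degrees, a list of three. In form: {"offset": [[dx, dy, dz], ...], "angular": [[ax, ay, az], ...]}. A call has exactly 10 rows; each row is the pose to reach, as a shift and turn from the pose commanded when the call began, along the tool's axes at that moment; what a row does not reach only later rows make up. A row lasts 1/10 s, in which the tool goes at most 50 mm and 8.59 degrees, less where a joint would pass 70% of its speed; a pose out of reach is approached as far as the arm can. A call with a gripper value outside its range is refused whole. "fingers" is the opening, from 0 (shut) to 1 (fully open), set as the call begins (left out, the last holds). The fingers move at their own pace and stop on an object; the grip force is fixed at half the most. Time passes only in rows, so rows that repeat a pose let the fingers close, or fill a call up. It gives the time, the measured TCP pose, the force, the opening and the grip force at its end, in the units of the state.
- robot.get_state(): the state, without advancing time (a new reading comes with each control period).
- robot.get_image(name): name is "scene" or "top"; returns a dict with "color" (400x640x3 uint8, red, green, blue), "range_z" (400x640 float32, mm along the optical axis (not along the pixel's ray), 0 where there is no reading), "K" (3x3 intrinsics, pixels), "dist_coeffs" ([k1, k2, p1, p2, k3] as OpenCV has them; the pictures are not rectified), "view" (4x4, takes a point from world to camera coordinates). Camera axes: x right, y down, z forward; pixel columns grow to the right and rows downward; lengths in mm; the calibration is good to about 2 mm. A picture is of the moment at which its call begins.
- robot.job_done(): hands the job in; it is judged then, once.
The state is a dict: "t": time; "qpos": joint angles; "qvel": joint speeds; "effort": joint torques, N m; "tool_pos": TCP position; "tool_rot": TCP orientation; "force": force on the tool from outside, world axes, zero at the start; "wrist_torque": the same for the moment, N m; "opening": finger opening in mm; "grip_force": force on a finger pad.
Only numpy, scipy, OpenCV 4.12 (cv2) and the standard library are available. Lean on these libraries where they do the work, as an engineer would, in place of code of your own. Each camera call takes 0.05 s, during which the arm holds its last target. There are 200 camera calls.

## Working session

There is one attempt and no reset: what is moved stays moved. The work goes in short steps, Python scripts to look and compute and a tool call to move; the robot and the scene stay as the last step left them, time stands still between calls to the robot, and variables do not carry over. Pictures are saved under pics/ and viewed, at most 10 in all, crops included, and the job is handed in when it is done.

Besides the shell and the picture viewer there is one more tool, called after "Call:" by a JSON object that holds its "method" and its "body", one argument or row to a line. carry_out: Moves the arm, as the interface text tells. Its arguments: {"type":"object","properties":{"offset":{"type":"array","items":{"type":"array","items":{"type":"number"}}},"angular":{"type":"array","items":{"type":"array","items":{"type":"number"}}},"fingers":{"type":"number"}},"required":["offset","angular"]}

```bash
mkdir -p pics; cat > h.py <<'E'
import numpy as np, cv2
from plant import robot
def grab(n):
    d=robot.get_image(n); np.savez('pics/%s.npz'%n,**{k:np.asarray(v) for k,v in d.items()}); return d
def save(d,f,box=None,s=1):
    im=d['color'][...,::-1]
    if box: im=im[box[1]:box[3],box[0]:box[2]]
    cv2.imwrite('pics/'+f,cv2.resize(im,None,fx=s,fy=s,interpolation=cv2.INTER_CUBIC))
def ray(d,u,v):
    p=cv2.undistortPoints(np.array([[[u,v]]],float),d['K'].astype(float),np.asarray(d['dist_coeffs'],float))[0,0]
    V=np.asarray(d['view']);R=V[:3,:3];o=-R.T@V[:3,3]
    return o,R.T@np.array([p[0],p[1],1.])
def atz(d,u,v,z):
    o,r=ray(d,u,v); return o+r*(z-o[2])/r[2]
def dep(d,u,v):
    o,r=ray(d,u,v); return o+r*d['range_z'][int(round(v)),int(round(u))]
def two(a,b):
    A=[];B=[]
    for o,r in (a,b):
        r=r/np.linalg.norm(r);P=np.eye(3)-np.outer(r,r);A.append(P);B.append(P@o)
    return np.linalg.lstsq(np.vstack(A),np.hstack(B),rcond=None)[0]
E
python3 - <<'E'
from h import *
for n in('scene','top'):
    d=grab(n);save(d,n+'0.png');print(n,d['K'].tolist(),d['dist_coeffs'],np.round(d['view'],3).tolist())
print(robot.get_state())
E
```

```text
scene [[428.3500568578395, 0.0, 320.21837858992205], [0.0, 428.3500568578395, 210.21884079859575], [0.0, 0.0, 1.0]] [0.02586676 0.         0.         0.         0.        ] [[0.438, 0.899, 0.004, -214.744], [0.694, -0.335, -0.637, -359.448], [-0.571, 0.282, -0.771, 1377.88], [0.0, 0.0, 0.0, 1.0]]
top [[387.2129072980942, 0.0, 324.35616055985963], [0.0, 387.2129072980942, 199.79032941768], [0.0, 0.0, 1.0]] [0.02805797 0.         0.         0.         0.        ] [[-0.026, -1.0, 0.006, -44.247], [-0.973, 0.024, -0.228, 596.701], [0.228, -0.012, -0.974, 1000.02], [0.0, 0.0, 0.0, 1.0]]
{'t': 0.1, 'qpos': array([ 1.13949237e+00,  4.94093714e-01,  1.34609856e+00,  1.06647386e-05,
        1.30249096e+00, -9.54806647e-02]), 'qvel': array([ 0.00062569, -0.00143458, -0.00232116, -0.00118091,  0.00230112,
       -0.00070791]), 'effort': array([ 3.99505516e-03, -8.83592820e+01, -3.84562826e+01,  4.41053351e-05,
        5.22967675e-03, -2.07357323e-05]), 'tool_pos': array([205.81635769, 589.80474839, 249.46690622]), 'tool_rot': array([[-9.44138356e-01,  3.29549009e-01, -4.65262742e-04],
       [ 3.29549317e-01,  9.44137847e-01, -9.86403142e-04],
       [ 1.14203986e-04, -1.08462806e-03, -9.99999405e-01]]), 'force': array([ 0.00995828,  0.42374332, -0.14725519]), 'wrist_torque': array([ 0.02608313, -0.00947696, -0.02525996]), 'grip_force': 0.0, 'opening': 85.36589724516726}
```

View pics/scene0.png

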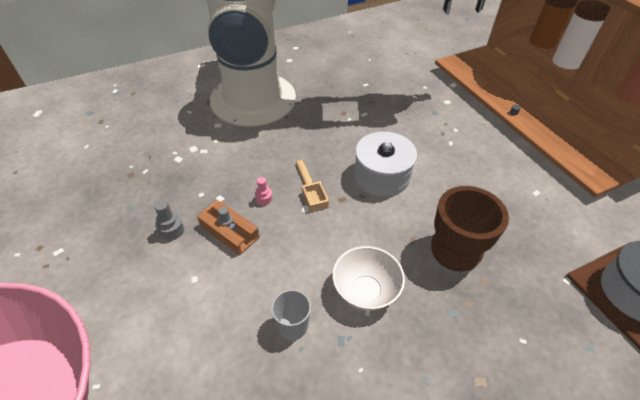

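View pics/top0.png

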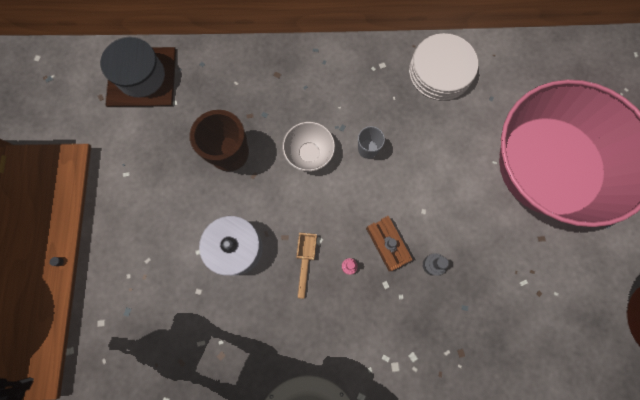

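The scene view shows grey cap-like pieces at (225,215), in the rail, and at (168,220), standing free and larger. There is also a pink one at (263,190). The tin is at (386,160) and the scoop at (312,185). In the top view the rail cap is at (391,243), the big grey one at (437,264), the pink one at (350,266) and the tin at (229,245). The smaller grey one, in the rail, fits the description. I'll confirm it in an enlarged crop.

```bash
python3 - <<'E'
from h import *
S=dict(np.load('pics/scene.npz'));T=dict(np.load('pics/top.npz'))
def c(d,x,y,w,h,s): return cv2.resize(d['color'][y:y+h,x:x+w,::-1],None,fx=s,fy=s,interpolation=cv2.INTER_CUBIC)
a=np.hstack([c(S,190,190,80,60,5),c(S,350,125,80,60,5)])
b=np.hstack([c(T,355,210,80,60,5),c(T,190,215,80,60,5)])
cv2.imwrite('pics/crop1.png',np.vstack([a,b]))
E
```

```text
(no output)
```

View pics/crop1.png

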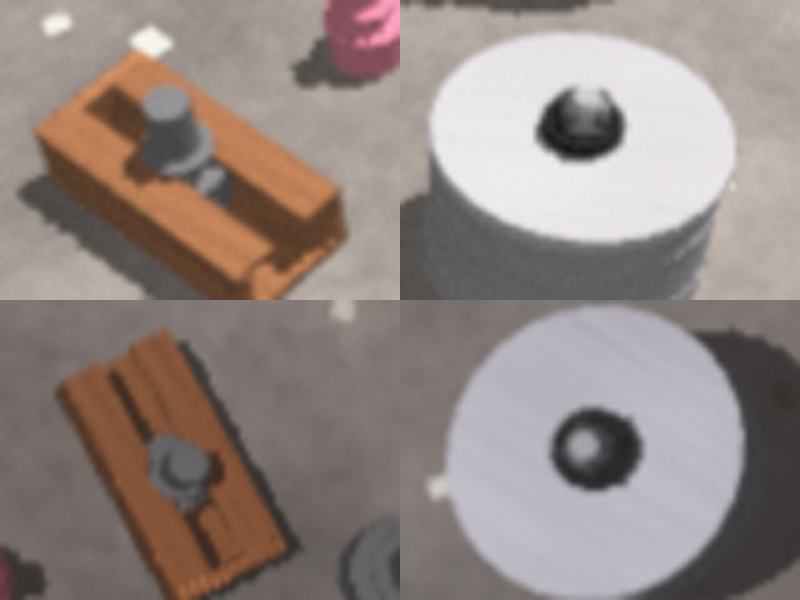

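The cap in the rail (scene 223,210; top 392,243) is the smaller grey one: it has a knob and collar and its body sits under the lips. The rail's open end is lower right in the scene view and upper left in the top view. The stud with its black seal is in the middle of the lid, at scene (466−350…)→(466,142) and top (309,244) in full-image terms. I'll compute these properly.

```bash
python3 - <<'E'
from h import *
np.set_printoptions(precision=1,suppress=True)
S=dict(np.load('pics/scene.npz'));T=dict(np.load('pics/top.npz'))
s=lambda x,y,ox,oy:(ox+x/5-.4,oy+y/5-.4)
K=two(ray(S,*s(167,100,190,190)),ray(T,*s(187,163,355,210)));print('knobtop 2view',K)
print('collar', two(ray(S,*s(180,152,190,190)),ray(T,*s(180,172,355,210))))
print('stud 2view',two(ray(S,*s(186,97,350,125)),ray(T,*s(182,145,190,215))))
for d,o,ps in((S,(190,190),[(140,55),(38,132),(340,190),(245,280)]),(T,(355,210),[(165,32),(60,88),(295,248),(172,300)])):
  for p in ps: print('corner z40',p,atz(d,*s(*p,*o),40))
# depth clouds
for n,d in(('S',S),('T',T)):
  v,u=np.mgrid[0:400,0:640]
  p=cv2.undistortPoints(np.stack([u,v],-1).reshape(-1,1,2).astype(float),d['K'],d['dist_coeffs'])[:,0]
  z=d['range_z'].reshape(-1,1);V=d['view'];P=(np.hstack([p,np.ones_like(z)])*z-V[:3,3])@V[:3,:3]
  P=P[z[:,0]>0]; np.save('pics/P%s.npy'%n,P)
  def near(c,r,lo,hi):
    m=(np.hypot(*(P[:,:2]-c).T)<r)&(P[:,2]>lo)&(P[:,2]<hi);return P[m]
  q=near(K[:2],30,70,90);print(n,'knob',len(q),q.mean(0),q[:,2].max())
  c=dep(T,229,235)[:2]
  q=near(c,110,80,96);print(n,'lid',len(q),q.min(0),q.max(0),(q.min(0)+q.max(0))/2)
  q=near(c,60,108,130);print(n,'stud',len(q),q.mean(0) if len(q) else '',q[:,2].max() if len(q) else '')
  q=near(K[:2],90,37,43);(cx,cy),wh,a=cv2.minAreaRect(q[:,:2].astype(np.float32));print(n,'railrect',cx,cy,wh,a)
for nm,px in(('big',(442,262)),('pink',(350,266)),('cup',(371,140)),('bowl',(308,127)),('scoop',(307,240))):print(nm,dep(T,*px))
E
```

```text
knobtop 2view [ 472.3 -237.8   78. ]
collar [ 472.2 -239.4   40.2]
stud 2view [475.1 194.7 112.3]
corner z40 (140, 55) [ 405.7 -238.    40. ]
corner z40 (38, 132) [ 431.3 -295.9   40. ]
corner z40 (340, 190) [ 525.9 -179.6   40. ]
corner z40 (245, 280) [ 555.1 -235.9   40. ]
corner z40 (165, 32) [ 551.  -236.4   40. ]
corner z40 (60, 88) [ 520.7 -175.7   40. ]
corner z40 (295, 248) [ 429.1 -299.7   40. ]
corner z40 (172, 300) [ 402.7 -230.6   40. ]
S knob 71 [ 474.3 -239.2   76. ] 78.61345706428085
S lid 1951 [399.1 115.2  80. ] [555.1 269.   95.9] [477.1 192.1  87.9]
S stud 42 [477.8 191.3 110.6] 112.88576905791406
S railrect 477.2805480957031 -238.24169921875 (141.95375061035156, 69.28201293945312) 25.29410743713379
T knob 55 [ 473.4 -237.2   78.4] 82.29355877415472
T lid 2590 [397.7 117.   81.9] [552.8 273.1  95.9] [475.3 195.1  88.9]
T stud 82 [476.2 192.8 112.6] 117.60343806878328
T railrect 477.8283996582031 -236.50949096679688 (137.4232940673828, 67.74064636230469) 25.451448440551758
big [ 416.  -358.2   99.4]
pink [ 413.1 -122.5   73.1]
cup [ 792.2 -206.5    8.1]
bowl [824.2 -17.3  41.6]
scoop [493.6  -7.6   4.3]
```

Call:
{"method": "carry_out", "body": {
  "offset": [
    [-2,-1.7,0],
    [-5.5,-4.6,0],
    [-9.5,-8,0],
    [-13.5,-11.4,0],
    [-17.5,-14.7,0],
    [-21.5,-18,0],
    [-25.5,-21.4,0],
    [-29.5,-24.8,0],
    [-33.5,-28.1,0],
    [-36.5,-30.7,0]
  ],
  "angular": [
    [0,0,4],
    [0,0,9],
    [0,0,14],
    [0,0,19],
    [0,0,24],
    [0,0,29],
    [0,0,34],
    [0,0,39],
    [0,0,43],
    [0,0,45.2]
  ]
}}

```text
t: 1.1
tool_pos: [447.4, 182.6, 250.0]
tool_rot: [[-0.429, 0.903, -0.0], [0.903, 0.429, 0.0], [0.0, -0.0, -1.0]]
force: [0.4, 1.1, -0.9]
opening: 85.1
grip_force: 0.0
```

Call:
{"method": "carry_out", "body": {
  "offset": [
    [-2.5,-1,0],
    [-6.5,-2.6,0],
    [-10.8,-4.4,0],
    [-15,-6.1,0],
    [-19.3,-7.9,1],
    [-23.6,-9.6,2.5],
    [-28,-11.4,4.5],
    [-32,-13,6.5],
    [-36,-14.7,8.5],
    [-38.8,-15.8,10]
  ],
  "angular": [
    [0,0,0],
    [0,0,0],
    [0,0,0],
    [0,0,0],
    [0,0,0],
    [0,0,0],
    [0,0,0],
    [0,0,0],
    [0,0,0],
    [0,0,0]
  ]
}}

```text
t: 2.1
tool_pos: [471.1, -236.3, 148.6]
tool_rot: [[-0.43, 0.903, -0.001], [0.903, 0.43, 0.0], [0.0, -0.001, -1.0]]
force: [0.2, 1.1, -1.1]
opening: 85.5
grip_force: 0.0
```

```bash
python3 - <<'E'
from h import *
S=grab('scene');T=grab('top');print(robot.get_state()['tool_pos'])
def c(d,x,y,w,h,s): return cv2.resize(d['color'][y:y+h,x:x+w,::-1],None,fx=s,fy=s,interpolation=cv2.INTER_CUBIC)
cv2.imwrite('pics/crop2.png',np.hstack([c(S,185,165,80,100,5),c(T,355,195,80,100,5)]))
E
```

```text
[ 471.09765084 -236.83485237  147.9223933 ]
```

View pics/crop2.png

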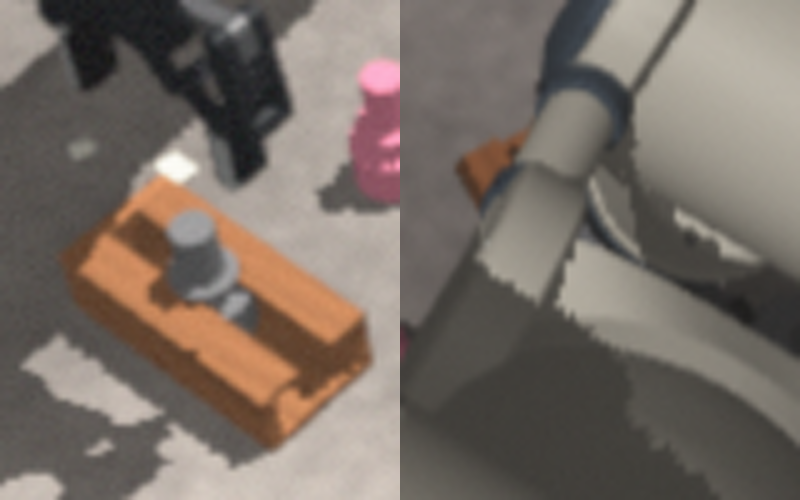

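The scene crop shows the gripper over the cap and the rail's open end at lower right (crop 330,380), with the knob at (195,222). The arm hides the top view.

Call:
{"method": "carry_out", "body": {
  "offset": [
    [-0.1,0,0.3],
    [-0.2,0.1,1],
    [-0.2,0.1,2],
    [-0.2,0.1,3.2],
    [-0.2,0.1,4.4],
    [-0.2,0.1,5.6],
    [-0.2,0.1,6.6],
    [-0.2,0.1,7.4],
    [-0.2,0.1,7.7],
    [-0.2,0.1,7.8]
  ],
  "angular": [
    [0,0,0],
    [0,0,0],
    [0,0,0],
    [0,0,0],
    [0,0,0],
    [0,0,0],
    [0,0,0],
    [0,0,0],
    [0,0,0],
    [0,0,0]
  ]
}}

```text
t: 3.2
tool_pos: [473.4, -235.0, 71.6]
tool_rot: [[-0.431, 0.902, -0.0], [0.902, 0.431, 0.0], [0.0, -0.0, -1.0]]
force: [-0.4, 0.4, 0.6]
opening: 85.5
grip_force: 0.0
```

Call:
{"method": "carry_out", "body": {
  "offset": [
    [0,0,0],
    [0,0,0],
    [0,0,0],
    [0,0,0],
    [0,0,0],
    [0,0,0],
    [0,0,0],
    [0,0,0],
    [0,0,0],
    [0,0,0]
  ],
  "angular": [
    [0,0,0],
    [0,0,0],
    [0,0,0],
    [0,0,0],
    [0,0,0],
    [0,0,0],
    [0,0,0],
    [0,0,0],
    [0,0,0],
    [0,0,0]
  ]
}}

```text
t: 4.2
tool_pos: [473.4, -235.0, 72.0]
tool_rot: [[-0.431, 0.902, -0.0], [0.902, 0.431, 0.0], [0.0, -0.0, -1.0]]
force: [0.5, -0.1, -0.4]
opening: 85.2
grip_force: 0.0
```

```bash
python3 - <<'E'
from h import *
for i in range(3):
    S=grab('scene');s=robot.get_state();print(s['tool_pos'],s['qpos'],np.abs(s['qvel']).max())
def c(d,x,y,w,h,s): return cv2.resize(d['color'][y:y+h,x:x+w,::-1],None,fx=s,fy=s,interpolation=cv2.INTER_CUBIC)
cv2.imwrite('pics/crop3.png',c(S,185,165,80,75,8))
E
```

```text
[ 473.38469137 -235.06105418   71.97475032] [-5.73898463e-01  6.08854850e-01  1.76024690e+00  1.44334952e-05
  7.72521719e-01 -1.02001381e+00] 0.001568001457158619
[ 473.41837331 -235.05393621   71.98205064] [-5.73847127e-01  6.08847418e-01  1.76022842e+00  2.22595810e-06
  7.72478594e-01 -1.02000686e+00] 0.0020672335296260734
[ 473.39476697 -235.07420897   71.96998772] [-5.73894405e-01  6.08870354e-01  1.76022852e+00 -2.04519282e-05
  7.72501776e-01 -1.02002820e+00] 0.0020636559128272996
```

View pics/crop3.png

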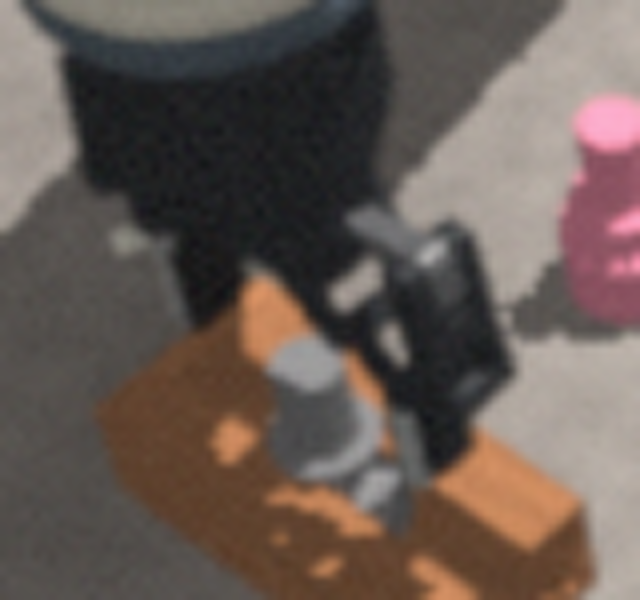

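The crop shows the fingers straddling the knob (knob top at crop (305,365)), just above the rail. I'll nudge about 2.5 mm sideways and 2.5 mm down, then close.

Call:
{"method": "carry_out", "body": {
  "offset": [
    [-0.1,0,0.1],
    [-0.2,-0.1,0.2],
    [-0.25,-0.1,0.25],
    [-0.25,-0.1,0.25],
    [-0.25,-0.1,0.25],
    [-0.25,-0.1,0.25],
    [-0.25,-0.1,0.25],
    [-0.25,-0.1,0.25],
    [-0.25,-0.1,0.25],
    [-0.25,-0.1,0.25]
  ],
  "angular": [
    [0,0,0],
    [0,0,0],
    [0,0,0],
    [0,0,0],
    [0,0,0],
    [0,0,0],
    [0,0,0],
    [0,0,0],
    [0,0,0],
    [0,0,0]
  ]
}}

```text
t: 5.35
tool_pos: [473.6, -237.7, 69.5]
tool_rot: [[-0.432, 0.902, 0.0], [0.902, 0.432, -0.0], [-0.0, -0.0, -1.0]]
force: [0.3, -0.4, 0.5]
opening: 85.5
grip_force: 0.0
```

Good. Close the fingers.

Call:
{"method": "carry_out", "body": {
  "offset": [
    [0,0,0],
    [0,0,0],
    [0,0,0],
    [0,0,0],
    [0,0,0],
    [0,0,0],
    [0,0,0],
    [0,0,0],
    [0,0,0],
    [0,0,0]
  ],
  "angular": [
    [0,0,0],
    [0,0,0],
    [0,0,0],
    [0,0,0],
    [0,0,0],
    [0,0,0],
    [0,0,0],
    [0,0,0],
    [0,0,0],
    [0,0,0]
  ],
  "fingers": 0
}}

```text
t: 6.35
tool_pos: [473.6, -237.8, 69.5]
tool_rot: [[-0.431, 0.902, 0.0], [0.902, 0.431, -0.0], [-0.0, 0.0, -1.0]]
force: [0.5, -1.1, 1.9]
opening: 20.1
grip_force: 58.5
```

Call:
{"method": "carry_out", "body": {
  "offset": [
    [0,0,-0.05],
    [0,0,-0.1],
    [0,0,-0.15],
    [0,0,-0.15],
    [0,0.1,-0.15],
    [0,0.3,-0.15],
    [0,0.6,-0.15],
    [0,1,-0.15],
    [0,1.5,-0.15],
    [0,2,-0.15]
  ],
  "angular": [
    [0,0,0],
    [0,0,0],
    [0,0,0],
    [0,0,0],
    [0,0,0],
    [0,0,0],
    [0,0,0],
    [0,0,0],
    [0,0,0],
    [0,0,0]
  ]
}}

```text
t: 7.35
tool_pos: [492.1, -228.9, 71.0]
tool_rot: [[-0.432, 0.902, 0.0], [0.902, 0.432, 0.0], [-0.0, 0.0, -1.0]]
force: [0.6, -0.2, -1.8]
opening: 20.3
grip_force: 58.6
```

Call:
{"method": "carry_out", "body": {
  "offset": [
    [0,0.4,0],
    [0,0.9,0],
    [0,1.4,0],
    [0,1.9,0],
    [0,2.4,0],
    [0,2.9,0],
    [0,3.4,0],
    [0,3.8,0],
    [0,4,0],
    [0,4,0]
  ],
  "angular": [
    [0,0,0],
    [0,0,0],
    [0,0,0],
    [0,0,0],
    [0,0,0],
    [0,0,0],
    [0,0,0],
    [0,0,0],
    [0,0,0],
    [0,0,0]
  ]
}}

```text
t: 8.35
tool_pos: [527.9, -211.7, 70.9]
tool_rot: [[-0.432, 0.902, 0.0], [0.902, 0.432, 0.0], [-0.0, 0.0, -1.0]]
force: [-0.6, 0.1, -0.7]
opening: 19.8
grip_force: 58.6
```

Call:
{"method": "carry_out", "body": {
  "offset": [
    [0,0.4,0],
    [0,0.9,0],
    [0,1.4,0],
    [0,2,0],
    [0,2.6,0],
    [0,3.2,0],
    [0,3.8,0],
    [0,4.3,0],
    [0,4.6,0],
    [0,4.6,0]
  ],
  "angular": [
    [0,0,0],
    [0,0,0],
    [0,0,0],
    [0,0,0],
    [0,0,0],
    [0,0,0],
    [0,0,0],
    [0,0,0],
    [0,0,0],
    [0,0,0]
  ]
}}

```text
t: 9.35
tool_pos: [569.5, -191.8, 71.0]
tool_rot: [[-0.432, 0.902, 0.0], [0.902, 0.432, -0.0], [-0.0, 0.0, -1.0]]
force: [0.1, -0.3, 0.9]
opening: 20.0
grip_force: 58.6
```

```bash
python3 - <<'E'
from h import *
S=grab('scene');T=grab('top');print(robot.get_state()['tool_pos'])
def c(d,x,y,w,h,s): return cv2.resize(d['color'][y:y+h,x:x+w,::-1],None,fx=s,fy=s,interpolation=cv2.INTER_CUBIC)
cv2.imwrite('pics/crop4.png',c(S,185,165,100,75,8))
E
```

```text
[ 569.05204124 -191.99352114   70.9154481 ]
```

View pics/crop4.png

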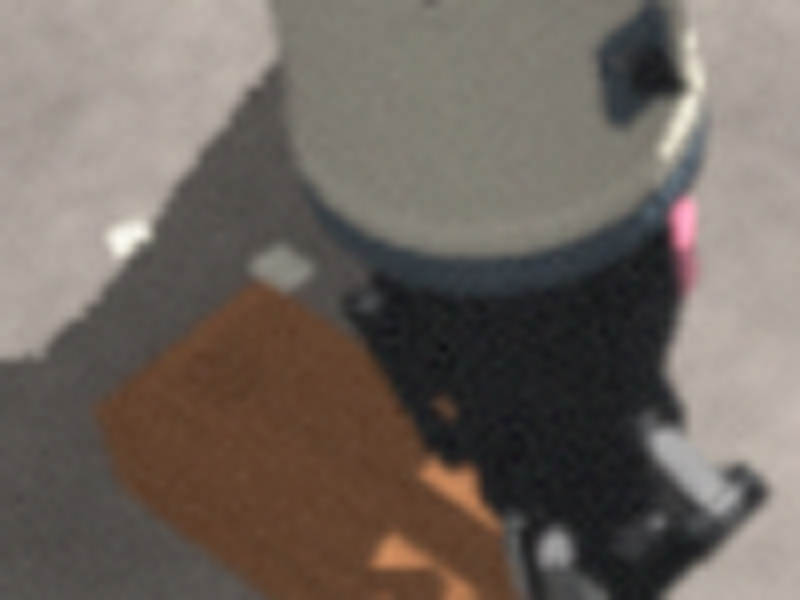

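The crop shows the slot empty and the knob between the fingers at crop (555,550), beyond the open end. Now I'll lift and carry it.

Call:
{"method": "carry_out", "body": {
  "offset": [
    [0,0,-0.5],
    [0,0,-1.5],
    [0,0,-3],
    [0,0,-5],
    [0,0,-7],
    [0,0,-9.5],
    [0,0,-12],
    [0,0,-13.5],
    [0,0,-14.3],
    [0,0,-14.5]
  ],
  "angular": [
    [0,0,0],
    [0,0,0],
    [0,0,0],
    [0,0,0],
    [0,0,0],
    [0,0,0],
    [0,0,0],
    [0,0,0],
    [0,0,0],
    [0,0,0]
  ]
}}

```text
t: 10.45
tool_pos: [569.4, -192.2, 217.2]
tool_rot: [[-0.431, 0.902, 0.001], [0.902, 0.431, -0.001], [-0.001, 0.001, -1.0]]
force: [-1.0, -0.4, -1.1]
opening: 20.1
grip_force: 58.6
```

Call:
{"method": "carry_out", "body": {
  "offset": [
    [1,0.2,0],
    [3,0.6,0],
    [6,1.3,0],
    [9,1.9,0],
    [12,2.5,0],
    [15,3.2,0],
    [17.5,3.7,0],
    [19.5,4.1,0],
    [21,4.4,0],
    [21.5,4.5,0]
  ],
  "angular": [
    [0,0,0],
    [0,0,0],
    [0,0,0],
    [0,0,0],
    [0,0,0],
    [0,0,0],
    [0,0,0],
    [0,0,0],
    [0,0,0],
    [0,0,0]
  ]
}}

```text
t: 11.45
tool_pos: [515.9, 23.3, 215.6]
tool_rot: [[-0.433, 0.901, -0.001], [0.901, 0.433, 0.0], [0.001, -0.001, -1.0]]
force: [-0.2, -0.5, -0.2]
opening: 20.3
grip_force: 58.6
```

Call:
{"method": "carry_out", "body": {
  "offset": [
    [0.5,0.1,0],
    [2,0.4,0],
    [4,0.9,0],
    [6.5,1.4,0],
    [9,1.9,0],
    [11.5,2.5,0],
    [13.5,2.9,0],
    [15,3.2,0],
    [15.7,3.3,0],
    [16,3.4,0]
  ],
  "angular": [
    [0,0,0],
    [0,0,0],
    [0,0,0],
    [0,0,0],
    [0,0,0],
    [0,0,0],
    [0,0,0],
    [0,0,0],
    [0,0,0],
    [0,0,0]
  ]
}}

```text
t: 12.45
tool_pos: [478.4, 180.8, 215.9]
tool_rot: [[-0.432, 0.902, -0.0], [0.902, 0.432, -0.0], [-0.0, -0.0, -1.0]]
force: [0.1, -0.8, -0.2]
opening: 20.2
grip_force: 58.6
```

```bash
python3 - <<'E'
from h import *
from scipy.optimize import least_squares
np.set_printoptions(precision=1,suppress=True)
S=grab('scene');T=grab('top');print(robot.get_state()['tool_pos'])
for n,d,seed in(('scene',S,(400,150)),('top',T,(215,235))):
    im=cv2.imread('pics/%s0.png'%n);hsv=cv2.cvtColor(im,cv2.COLOR_BGR2HSV)
    m=(im.min(2)>135).astype(np.uint8)
    k,l=cv2.connectedComponents(m);m=(l==l[seed[1],seed[0]]).astype(np.uint8)
    c=max(cv2.findContours(m,cv2.RETR_EXTERNAL,cv2.CHAIN_APPROX_NONE)[0],key=cv2.contourArea)[:,0]
    W=np.array([atz(d,u,v,90)[:2] for u,v in c])
    f=least_squares(lambda p:np.hypot(*(W-p[:2]).T)-p[2],[476,194,78],loss='soft_l1');print(n,'lid',len(c),f.x,f.cost)
    # dark seal
    b=(im.max(2)<70).astype(np.uint8)
    g=np.array([(u,v) for v,u in zip(*np.nonzero(b)) if np.hypot(*(atz(d,u,v,95)[:2]-f.x[:2]))<40])
    if len(g):
        hull=cv2.convexHull(g.astype(np.int32))[:,0];W=np.array([atz(d,u,v,97)[:2] for u,v in hull]);print('dark',len(g),W.min(0),W.max(0),(W.min(0)+W.max(0))/2)
x0=330
cv2.imwrite('pics/crop5.png',cv2.resize(S['color'][90:165,x0:x0+100,::-1],None,fx=8,fy=8,interpolation=cv2.INTER_CUBIC))
E
```

```text
[478.7 180.3 215.9]
scene lid 2849 [420.  -16.9 642. ] 398369.28130410414
top lid 171 [476.1 196.2  76.6] 93.51393429419525
dark 131 [455.9 174.1] [495.1 213.4] [475.5 193.8]
```

View pics/crop5.png

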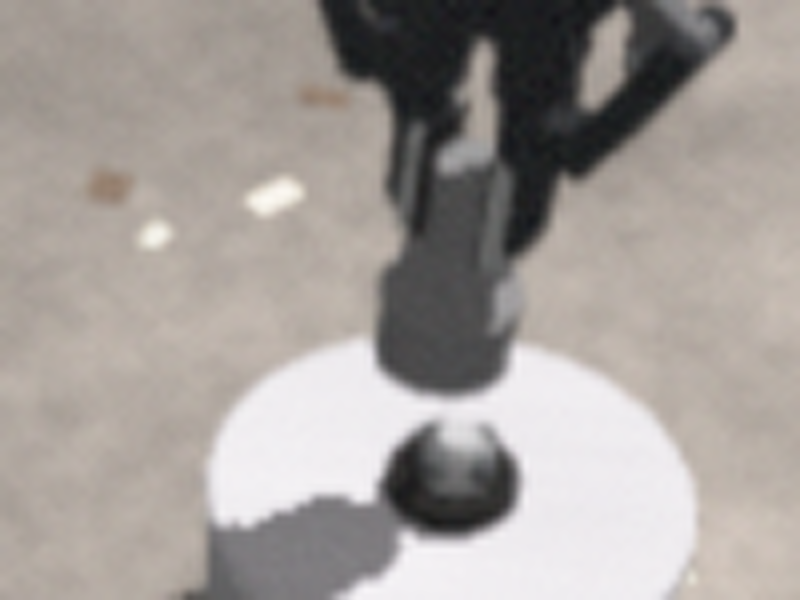

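The crop shows the cap held upright above the lid, its body's lower edge at crop x 378–508 with its lowest point at y≈395. The seal spans x 383–520, down to y≈535.

```bash
python3 - <<'E'
from h import *
np.set_printoptions(precision=1,suppress=True)
S=dict(np.load('pics/scene.npz'))
a=np.linspace(0,6.28,200)
def circ(c,z,r):
    P=np.stack([c[0]+r*np.cos(a),c[1]+r*np.sin(a),0*a+z],1)
    V=S['view'];p=cv2.projectPoints(P,V[:3,:3],V[:3,3],S['K'],S['dist_coeffs'])[0][:,0]
    p=(p-[330,90]+.5)*8; return p.min(0),p.max(0)
print('lid px 207..697, top y~335')
print('lid',circ((476,194),90,78));print('seal',circ((476,194),99,21.5),circ((476,194),90,21.5));print('studtop',circ((476,194),114,7),circ((476,194),107,12))
t=(478.7,180.3)
for z,r in((152.9,18.5),(157,22),(180,22),(225,11)):print('cap',z,r,circ(t,z,r))
print(circ((486.7,180.3),152.9,18.5),circ((478.7,188.3),152.9,18.5))
E
```

```text
lid px 207..697, top y~335
lid (array([210.1, 329.6]), array([703.7, 665.3]))
seal (array([390.9, 423.1]), array([527.7, 515.5])) (array([387.8, 444.3]), array([523.7, 536.7]))
studtop (array([442.7, 417.8]), array([487.8, 447.9])) (array([424.1, 424. ]), array([500.9, 475.6]))
cap 152.9 18.5 (array([386. , 314.1]), array([509.1, 394.7]))
cap 157 22 (array([375.9, 296.1]), array([522.6, 391.9]))
cap 180 22 (array([384.1, 235.6]), array([533.5, 331.5]))
cap 225 11 (array([439.8, 134.5]), array([517.2, 182.4]))
(array([399.7, 329.5]), array([523.3, 410.8])) (array([408.8, 306.7]), array([531.6, 386.9]))
```

Call:
{"method": "carry_out", "body": {
  "offset": [
    [0.2,0.1,0],
    [0.6,0.2,0],
    [1,0.25,0],
    [1.2,0.3,0.3],
    [1.25,0.3,0.8],
    [1.25,0.3,1.5],
    [1.25,0.3,2.2],
    [1.25,0.3,2.7],
    [1.25,0.3,2.9],
    [1.25,0.3,2.9]
  ],
  "angular": [
    [0,0,0],
    [0,0,0],
    [0,0,0],
    [0,0,0],
    [0,0,0],
    [0,0,0],
    [0,0,0],
    [0,0,0],
    [0,0,0],
    [0,0,0]
  ]
}}

```text
t: 13.55
tool_pos: [475.9, 192.9, 186.6]
tool_rot: [[-0.431, 0.902, -0.001], [0.902, 0.431, -0.0], [0.0, -0.001, -1.0]]
force: [0.5, 0.9, -1.5]
opening: 20.7
grip_force: 58.6
```

```bash
python3 - <<'E'
from h import *
S=grab('scene');s=robot.get_state();print(s['tool_pos'],s['force'])
cv2.imwrite('pics/crop6.png',cv2.resize(S['color'][90:165,330:430,::-1],None,fx=8,fy=8,interpolation=cv2.INTER_CUBIC))
E
```

```text
[476.02175249 192.88316486 186.91562737] [-0.0804749   0.53731281 -0.12217882]
```

View pics/crop6.png

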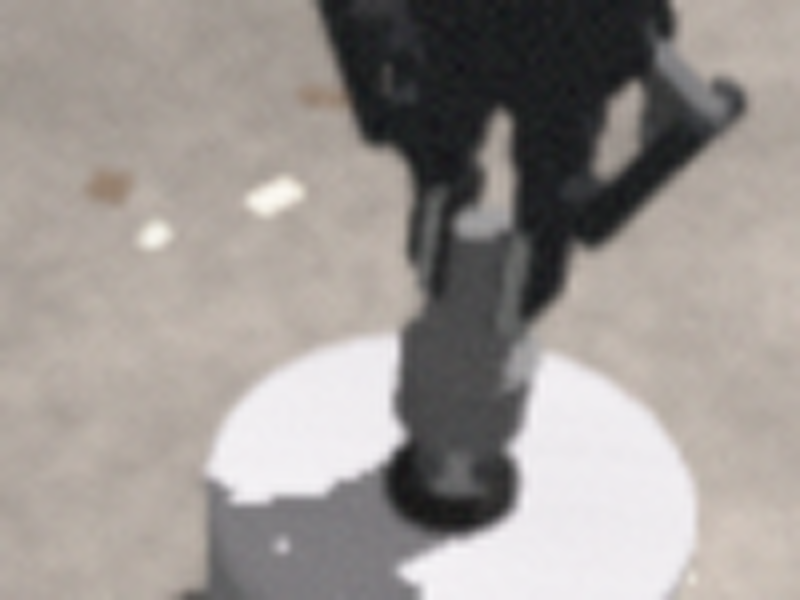

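The cap is coaxial with the stud: body centre at crop x≈464, seal centre ≈451, which matches the view's vertical slope. Descending slowly.

Call:
{"method": "carry_out", "body": {
  "offset": [
    [0,0,0.2],
    [0,0,0.4],
    [0,0,0.6],
    [0,0,0.8],
    [0,0,1],
    [0,0,1.15],
    [0,0,1.3],
    [0,0,1.4],
    [0,0,1.5],
    [0,0,1.5]
  ],
  "angular": [
    [0,0,0],
    [0,0,0],
    [0,0,0],
    [0,0,0],
    [0,0,0],
    [0,0,0],
    [0,0,0],
    [0,0,0],
    [0,0,0],
    [0,0,0]
  ]
}}

```text
t: 14.6
tool_pos: [476.4, 193.2, 172.2]
tool_rot: [[-0.431, 0.902, 0.001], [0.902, 0.431, 0.001], [0.0, 0.001, -1.0]]
force: [0.6, 3.7, 1.5]
opening: 20.0
grip_force: 59.0
```

Call:
{"method": "carry_out", "body": {
  "offset": [
    [0.05,0,0.05],
    [0.05,0,0.1],
    [0.05,0,0.15],
    [0.05,0,0.2],
    [0.05,0,0.25],
    [0.05,0,0.3],
    [0.05,0,0.35],
    [0.05,0,0.4],
    [0.05,0,0.4],
    [0.05,0,0.4]
  ],
  "angular": [
    [0,0,0],
    [0,0,0],
    [0,0,0],
    [0,0,0],
    [0,0,0],
    [0,0,0],
    [0,0,0],
    [0,0,0],
    [0,0,0],
    [0,0,0]
  ]
}}

```text
t: 15.6
tool_pos: [476.2, 193.7, 168.3]
tool_rot: [[-0.431, 0.902, 0.001], [0.902, 0.431, 0.001], [0.0, 0.001, -1.0]]
force: [0.9, 3.9, 4.9]
opening: 20.5
grip_force: 59.3
```

Call:
{"method": "carry_out", "body": {
  "offset": [
    [0.05,0,0.05],
    [0.05,0,0.1],
    [0.05,0,0.15],
    [0.05,0,0.2],
    [0.05,0,0.25],
    [0.05,0,0.3],
    [0.05,0,0.35],
    [0.05,0,0.4],
    [0.05,0,0.45],
    [0.05,0,0.45]
  ],
  "angular": [
    [0,0,0],
    [0,0,0],
    [0,0,0],
    [0,0,0],
    [0,0,0],
    [0,0,0],
    [0,0,0],
    [0,0,0],
    [0,0,0],
    [0,0,0]
  ]
}}

```text
t: 16.6
tool_pos: [475.1, 193.6, 163.1]
tool_rot: [[-0.432, 0.902, -0.001], [0.902, 0.432, -0.001], [-0.0, -0.001, -1.0]]
force: [2.3, 1.4, -5.6]
opening: 20.0
grip_force: 58.8
```

It clicked: the force reversed to a pull. Now I'll press the seal.

Call:
{"method": "carry_out", "body": {
  "offset": [
    [0,0,0.05],
    [0,0,0.1],
    [0,0,0.15],
    [0,0,0.2],
    [0,0,0.25],
    [0,0,0.3],
    [0,0,0.35],
    [0,0,0.4],
    [0,0,0.4],
    [0,0,0.4]
  ],
  "angular": [
    [0,0,0],
    [0,0,0],
    [0,0,0],
    [0,0,0],
    [0,0,0],
    [0,0,0],
    [0,0,0],
    [0,0,0],
    [0,0,0],
    [0,0,0]
  ]
}}

```text
t: 17.6
tool_pos: [475.5, 193.8, 159.5]
tool_rot: [[-0.432, 0.902, -0.0], [0.902, 0.432, -0.0], [0.0, -0.0, -1.0]]
force: [-2.1, -1.8, 5.4]
opening: 20.0
grip_force: 60.1
```

Call:
{"method": "carry_out", "body": {
  "offset": [
    [0,0,0.05],
    [0,0,0.1],
    [0,0,0.15],
    [0,0,0.2],
    [0,0,0.2],
    [0,0,0.2],
    [0,0,0.2],
    [0,0,0.2],
    [0,0,0.2],
    [0,0,0.2]
  ],
  "angular": [
    [0,0,0],
    [0,0,0],
    [0,0,0],
    [0,0,0],
    [0,0,0],
    [0,0,0],
    [0,0,0],
    [0,0,0],
    [0,0,0],
    [0,0,0]
  ]
}}

```text
t: 18.6
tool_pos: [475.6, 193.8, 157.7]
tool_rot: [[-0.431, 0.902, 0.0], [0.902, 0.431, 0.0], [-0.0, 0.0, -1.0]]
force: [-4.2, -1.7, 8.3]
opening: 20.7
grip_force: 60.5
```

```bash
python3 - <<'E'
from h import *
for i in range(8):
    S=grab('scene');s=robot.get_state();print(s['t'],s['tool_pos'].round(2),s['force'].round(1),s['grip_force'])
cv2.imwrite('pics/crop7.png',cv2.resize(S['color'][90:165,330:430,::-1],None,fx=8,fy=8,interpolation=cv2.INTER_CUBIC))
E
```

```text
18.65 [475.54 193.84 157.68] [-2.5 -1.   9. ] 60.527851581573486
18.7 [475.54 193.82 157.68] [-3.6 -1.4  8.3] 60.527198910713196
18.75 [475.56 193.84 157.69] [-3.7 -0.9  8.5] 60.5276083946228
18.8 [475.55 193.84 157.65] [-3.5 -1.3  8.2] 60.527493953704834
18.85 [475.55 193.84 157.68] [-3.  -2.   8.5] 60.5279266834259
18.9 [475.57 193.83 157.69] [-3.7 -1.5  8.4] 60.52777647972107
18.95 [475.55 193.84 157.66] [-2.6 -0.2  8.3] 60.5281001329422
19.0 [475.55 193.83 157.68] [-3.6 -2.7  9. ] 60.528119802474976
```

View pics/crop7.png

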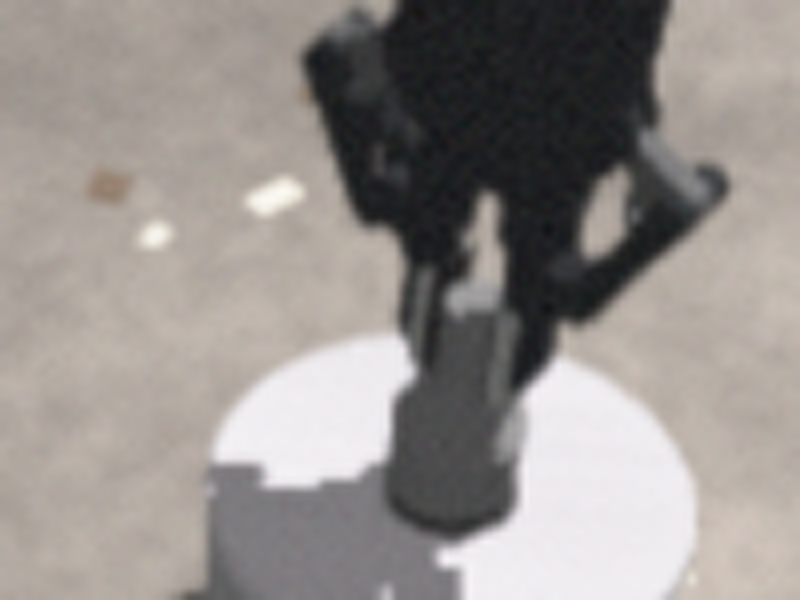

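The cap sits over the seal (body at crop x 387–517, down to y≈535), pressed with about 8.5 N. Adding a little to reach about 10 N.

Call:
{"method": "carry_out", "body": {
  "offset": [
    [0,0,0.03],
    [0,0,0.05],
    [0,0,0.07],
    [0,0,0.07],
    [0,0,0.07],
    [0,0,0.07],
    [0,0,0.07],
    [0,0,0.07],
    [0,0,0.07],
    [0,0,0.07]
  ],
  "angular": [
    [0,0,0],
    [0,0,0],
    [0,0,0],
    [0,0,0],
    [0,0,0],
    [0,0,0],
    [0,0,0],
    [0,0,0],
    [0,0,0],
    [0,0,0]
  ]
}}

```text
t: 20.0
tool_pos: [475.6, 193.8, 157.0]
tool_rot: [[-0.431, 0.902, 0.0], [0.902, 0.431, 0.0], [-0.0, 0.0, -1.0]]
force: [-3.8, -2.4, 9.8]
opening: 20.2
grip_force: 60.7
```

```bash
python3 - <<'E'
from h import *
f=[]
for i in range(4):
    grab('scene');s=robot.get_state();f.append(s['force'])
f=np.mean(f,0);print(f,s['tool_pos'])
if 9<f[2]<11.5: print(robot.job_done())
E
```

```text
[-3.41780456 -1.74628327  9.65933046] [475.5629014  193.84328651 157.04233095]
the job is handed in; nothing more can be done
None
```

The grey cap was slid out of the rail and clicked onto the tin's stud, and the job was handed in at about 20 s with the gripper still holding the knob and pressing at about 9.7 N.

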